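Shut the covered air valve at the tyre bench

TASK

In the tyre shop's grey air-line box, one of the two valves is hidden under the loose aluminium cover: push the cover by its ridge all the way along the box to the other end, so that it leaves the hidden valve open to view. Then push that valve's handle, the one with the round end, clockwise until it stands fully shut, square across its pipe. Only push with the fingers: do not lift the cover out of its track, leave the other valve's handle alone, do not disturb the socket, jar, can or tools, and finish clear of everything.

Things in the scene. Friction and masses are not known exactly. Their poses are not given: they have to be found in the camera images.
- box: (sizes in mm) fixed grey open box, 190 (x) by 354 (y) by 85 high; origin under its centre on the bench. Inside: one trough 150 (x) by 330 (y), floor at height 6. Ledges on its long walls, at height 74, carry the cover, which slides along y between 11 high fences; the end walls (inner faces y = -165, +165) stop it. Valves at x = 30, y = -85 and 85; pipes along x at height 30
- cover_ridge (a point): middle of the top of the cover's ridge, 98 mm above the bench. Cover: loose aluminium plate, about 0.5 kg, in mm 172 (x) by 150 (y) by 5, only lying in its track (3 play each side). Ridge in its middle: 70 (x) by 14 (y), 19 above the plate. Axes about as the box's. It starts over the round-ended handle; pushed to the far end stop its centre is at box y = +90 or -90
- marked_spindle (a point): middle of the top of the hidden valve's spindle, 68 mm above the bench (the handle's top); its handle turns about the vertical through it. Axes as the box's. Lies at box x = 30, y = -85 or 85, at the covered end
- handle_marked (a joint): angle of the hidden valve's handle: 0 open (handle along the pipe, pointing to the box's -x), growing clockwise seen from above to 1.571, shut against its stop (pointing to the box's +y). Stiff: it stays where it is left and takes about 4 N at 40 mm from the spindle
- marked_tip (a point): middle of the top of the hidden valve's handle end, 58 mm from the spindle, 68 mm above the bench. The handle is a flat steel bar 14 mm wide and 10 thick (heights 58 to 68, so 6 below the cover), ending in a round disc 28 mm across centred at this point. Its x axis points from here to the spindle
- plain_spindle (a point): the same point of the other valve's spindle, uncovered at the start, 170 mm from marked_spindle along the box's y
- plain_tip (a point): point on the top of the other valve's handle, 58 mm from its spindle: the same bar with a plain square end 70 mm from the spindle. It must stay where it is, open
- screwdriver: screwdriver, red handle, lying behind the box; a bystander; origin on its underside
- wrench: steel wrench, lying in front of the box; a bystander; origin on its underside
- weights_jar: pale jar with a steel cap, 60 mm wide, 75 high, standing by the box's -y end; a bystander; origin on its underside
- paste_can: steel can, 64 mm wide, 60 high, standing by the box's +y end; a bystander; origin on its underside
- socket: steel socket (a tube 24 mm wide, 36 high) standing on the box's floor near the middle of its front wall; a bystander; origin on its underside
- mallet: rubber mallet lying at the left of the bench; a bystander; origin on its underside
There are look-alikes about, which are no part of the job. Of the things that look like the part that bears cover_ridge, the larger one is meant.

How it is judged:
By the outcome, as a careful person would: the job done as asked, in the order asked, and still so for the second after the job is handed in, with the robot touching nothing.
It also fails if it takes over 48 s, if anything falls off the work surface, if the arm or the gripper's body presses on something with over 40 N, if the wrist force passes 120 N, or if a joint passes its speed limit or range.

ROBOT

A 6-joint arm with a two-finger parallel gripper is mounted at the origin on the work surface. World frame = base frame: x ahead of the robot, y to its left, z up, the work surface at z = 0. Lengths are in m, angles in rad, forces in N, time in s.
With the tool pointing down it reaches from about 0.35 to 0.85 m from the base axis. Payload 8.1 kg.
Tool frame: the origin (TCP) lies midway between the tips of the shut fingers; the grasp point (between the pads) lies 19 mm behind it (robot.tcp_to_grasp is the distance from the TCP to the grasp point, in m); x points along the fingers, y is the direction in which the jaws open and shut, and the axes are right-handed (so a half turn about x gives the same grasp; the last joint's range is limited). The gripper opens to 93 mm and grips with 3 to 60 N. Pads are 15 mm wide; open, the fingers measure 128 mm over their backs; the gripper's body (75 mm by 188 mm) begins 65 mm behind the grasp point.
Start: joints at [-1.257, 0.13, 1.488, -0, 1.523, -0.085], TCP at [0.233, -0.553, 0.189] pointing down, gripper open.
Joint ranges: [-2.96, 2.96], [-0.89, 2.26], [0.02, 2.5], [-1.34, 4.48], [0, 2.73], [-2.66, 2.66]. Speed limits (rad/s): [2.39, 2.39, 2.79, 3.14, 3.14, 3.14].

INTERFACE

Orientations are given as a rotation vector (axis times angle).
In Python, from plant import robot gives the robot as it stands.
- The arm moves only by the tool play_rows, never from a script. Its argument "plan" is a list of rows, each an object with "slide": the shift along the world's x, y, z as a fraction of full scale, a list of three; "roll": the turn about the world's z as a fraction of full scale; "fingers": the gripper command: -1 is shut, 1 is fully open, values between are in proportion. A call has 1 to 20 rows; each row shifts and turns the commanded pose from where the row before left it; what a row does not reach is not made up. Full scale, the value 1, is 30 mm for a shift and 8 degrees for a turn. A row lasts 1/8 s, in which the tool goes at most 62.5 mm and 10.7 degrees, less where a joint would pass 70% of its speed; a pose out of reach is approached as far as the arm can. A call with a number of a shift or a turn outside -1 to 1 is refused whole. A call with a gripper value outside its range is refused whole. The fingers move at their own pace and stop on an object; "squeeze" is the grip in N (left out, the last holds). Time passes only in rows, so rows that do not move let the fingers close. It gives the time, the measured TCP pose, the force and the opening at its end, in the units of the state.
- robot.read_state(): the state, without advancing time (a new reading comes with each control period).
- robot.read_camera(name): name is "scene" or "top"; returns the picture (420x560x3 uint8, red, green, blue); there is no depth.
- robot.get_calibration(name): a dict with "fx", "fy", "cx", "cy" (pixels), "R" (3x3) and "t" (3): a world point X has camera coordinates R X + t. Camera axes: x right, y down, z forward; pixel columns grow to the right and rows downward; lengths in m; the calibration is good to about 2 mm. A picture is of the moment at which its call begins. get_calibration takes no time and is no camera call.
- robot.close_job(): hands the job in, once; it reports no verdict.
Trained networks look in the newest picture that a camera, given by its name, has taken for a name from the list of things; names that differ only in an ending like _2 or _b are one class to them, and where a whole thing is asked for, a point or a joint stands for the part that bears it (a point fixed in the world has none). Each returns a list of dicts, best first, with "p" (0 to 1); they miss things now and then, are a little off and sometimes report something else, mostly with a low value. They report only what shows in the picture. A call takes as long as a camera call. They do not tell look-alikes from the thing itself.
- robot.boxes_of(camera, target): "extent" ([centre column, centre row, width, height] in pixels, round what is visible of it).
- robot.regions_of(camera, target): "region" (420x560 bool, what is visible of it) and "extent" ([centre column, centre row, width, height] in pixels, round what is visible of it).
- robot.mark_of(camera, target): "point" ([column, row] in pixels: a listed point, or the origin of a listed thing).
The state is a dict: "t": time; "q": joint angles; "dq": joint speeds; "joint_torque": joint torques, N m; "tool_pos": TCP position; "orientation": TCP orientation; "force": force on the tool from outside, world axes, zero at the start; "wrist_torque": the same for the moment, N m; "opening": finger opening in m.
Only numpy, scipy, OpenCV 4.12 (cv2) and the standard library are available. Lean on these libraries where they do the work, as an engineer would, in place of code of your own. Each camera call takes 0.05 s, during which the arm holds its last target.

## Working session

There is one attempt and no reset: what is moved stays moved. The work goes in short steps, Python scripts to look and compute and a tool call to move; the robot and the scene stay as the last step left them, time stands still between calls to the robot, and variables do not carry over. Pictures are saved under pics/ and viewed, and the job is handed in when it is done.

Besides the shell and the picture viewer there is one more tool, called after ">>>" as name(argument=value, ...), one argument or row to a line, values as JSON. play_rows: Moves the arm, as the interface text tells. Its arguments: {"type":"object","properties":{"plan":{"type":"array","items":{"type":"object","properties":{"slide":{"type":"array","items":{"type":"number","minimum":-1,"maximum":1}},"roll":{"type":"number","minimum":-1,"maximum":1},"fingers":{"type":"number"}}}},"squeeze":{"type":"number"}},"required":["plan"]}

```bash
ls; mkdir -p pics; python3 - <<'E'
from plant import robot
import cv2,numpy as np
for c in ["scene","top"]:
    im=robot.read_camera(c); cv2.imwrite(f"pics/{c}0.png",im[:,:,::-1])
    k=robot.get_calibration(c); print(c,k["fx"],k["cx"],k["cy"],np.round(k["R"],3).tolist(),np.round(k["t"],3))
    for n in ["box","cover_ridge","marked_spindle","marked_tip","plain_spindle","plain_tip","socket"]:
        print(n,[(np.round(d["point"],1).tolist(),round(d["p"],2)) for d in robot.mark_of(c,n)][:3])
print(robot.read_state())
E
```

```text
pics
scene 430.7389662275723 283.41944500974864 213.02901836439185 [[0.745, 0.667, 0.016], [0.504, -0.547, -0.668], [-0.437, 0.506, -0.744]] [-0.497 -0.144  1.23 ]
box [([243.9, 291.6], 0.73), ([218.9, 281.1], 0.5)]
cover_ridge [([238.6, 181.0], 0.87), ([259.8, 240.0], 0.8), ([241.0, 292.3], 0.38)]
marked_spindle []
marked_tip [([227.8, 314.1], 0.6)]
plain_spindle [([225.8, 313.5], 0.69)]
plain_tip [([208.3, 296.2], 0.55)]
socket [([221.9, 279.6], 0.46)]
top 398.66153969248427 279.7330557604279 206.60123671662902 [[-0.001, -1.0, -0.012], [-0.993, 0.002, -0.119], [0.119, 0.012, -0.993]] [0.138 0.552 0.884]
box [([356.8, 194.6], 0.91)]
cover_ridge [([324.5, 198.7], 0.88), ([256.8, 297.3], 0.73)]
marked_spindle [([141.7, 209.7], 0.69)]
marked_tip []
plain_spindle [([400.2, 167.1], 0.67)]
plain_tip [([398.9, 198.0], 0.66)]
socket [([364.2, 216.0], 0.48)]
{'t': 0.8, 'q': array([-1.25741897e+00,  1.30393241e-01,  1.48818973e+00, -1.84692072e-06,
        1.52298423e+00, -8.54037680e-02]), 'dq': array([ 3.50197925e-05,  3.19244357e-04, -5.99079168e-05, -1.37775342e-03,
       -4.76427205e-05, -3.93218658e-04]), 'joint_torque': array([-5.86878541e-04, -5.59694839e+01, -4.92034543e+01,  7.68022262e-02,
        2.25204678e-02, -2.83928443e-05]), 'tool_pos': array([ 0.23300011, -0.5529291 ,  0.18904491]), 'orientation': array([ 2.0023687 ,  0.40460375, -2.00236653]), 'force': array([ 0.47983056, -0.06108227, -0.17915485]), 'wrist_torque': array([-0.01792494, -0.04934559, -0.03287155]), 'opening': 0.09291052233436498}
```

View pics/scene0.png

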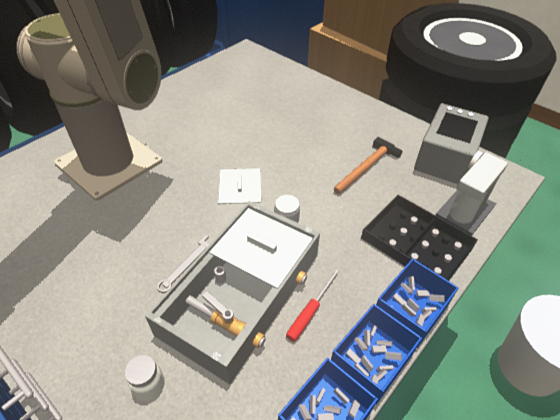

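View pics/top0.png

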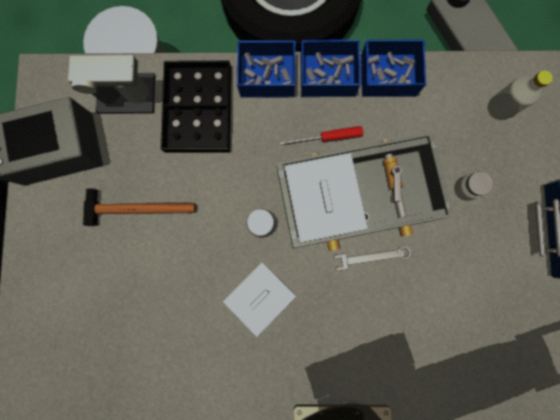

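```bash
python3 - <<'E'
import cv2
a=cv2.imread("pics/top0.png")[125:260,230:500]; cv2.imwrite("pics/top0z.png",cv2.resize(a,None,fx=2.9,fy=2.9,interpolation=cv2.INTER_CUBIC))
a=cv2.imread("pics/scene0.png")[190:390,130:340]; cv2.imwrite("pics/scene0z.png",cv2.resize(a,None,fx=3,fy=3,interpolation=cv2.INTER_CUBIC))
E
```

```text
(no output)
```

View pics/top0z.png

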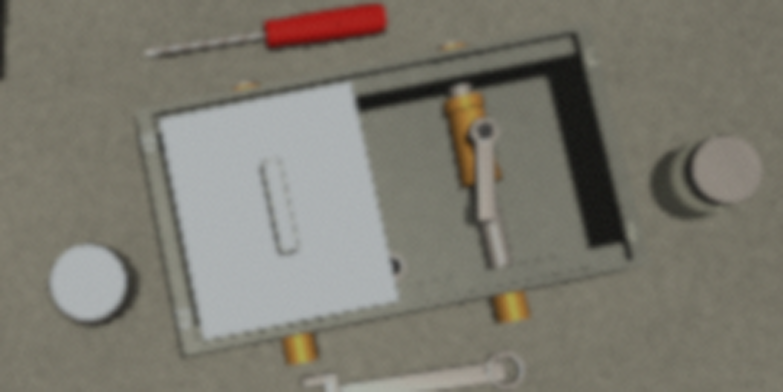

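View pics/scene0z.png

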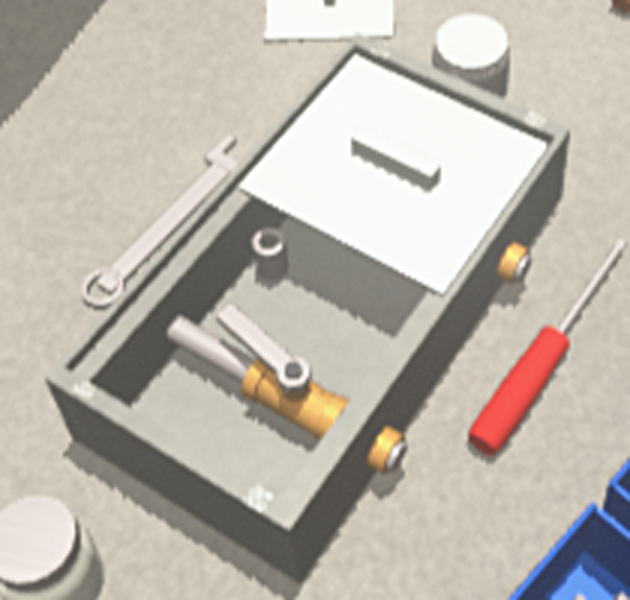

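```bash
cat >h.py <<'E'
import numpy as np,cv2
from plant import robot
from scipy.optimize import least_squares
def proj(c,X):
    k=robot.get_calibration(c);P=np.atleast_2d(X)@np.array(k["R"]).T+np.array(k["t"])
    return np.c_[k["fx"]*P[:,0]/P[:,2]+k["cx"],k["fy"]*P[:,1]/P[:,2]+k["cy"]]
def ray(c,uv,z):
    k=robot.get_calibration(c);R=np.array(k["R"]);t=np.array(k["t"])
    d=R.T@np.array([(uv[0]-k["cx"])/k["fx"],(uv[1]-k["cy"])/k["fy"],1]);o=-R.T@t
    return o+d*(z-o[2])/d[2]
def b2w(p,q):
    c,s=np.cos(p[2]),np.sin(p[2]);q=np.atleast_2d(np.array(q,float))
    return np.c_[p[0]+c*q[:,0]-s*q[:,1],p[1]+s*q[:,0]+c*q[:,1],q[:,2]]
def w2b(p,w):
    c,s=np.cos(p[2]),np.sin(p[2]);d=np.array(w[:2])-p[:2]
    return np.array([c*d[0]+s*d[1],-s*d[0]+c*d[1]])
E
python3 - <<'E'
from h import *
C=np.array([[-.095,.177,.085],[.095,.177,.085],[.095,-.177,.085],[-.095,-.177,.085]])
T=np.array([(185,355),(138,115),(575,33),(632,262)])/2.9+[230,125]
S=np.array([(355,43),(568,133),(290,530),(50,380)])/3+[130,190]
for sel in ("top","scene","both"):
    def f(p):
        r=[]
        if sel!="scene": r.append(proj("top",b2w(p,C))-T)
        if sel!="top": r.append(proj("scene",b2w(p,C))-S)
        return np.concatenate(r).ravel()
    s=least_squares(f,[.6,-.1,0]);print(sel,s.x,np.round(s.fun,1))
p=s.x
np.save("p.npy",p)
print(ray("top",(324.5,198.7),.098),ray("scene",(259.8,240),.098), w2b(p,ray("top",(324.5,198.7),.098)),w2b(p,ray("scene",(259.8,240),.098)))
for q in [(.03,-.085,.068),(-.028,-.085,.068),(.03,.085,.068),(0,.09,.098)]:
    print(q,b2w(p,[q]),proj("top",b2w(p,[q])),proj("scene",b2w(p,[q])))
for n in ["socket","weights_jar","paste_can","wrench","screwdriver"]:
  for c in ("top","scene"):
    print(n,c,[(np.round(ray(c,d["point"],0),3)[:2],round(d["p"],2)) for d in robot.mark_of(c,n)][:2])
from scipy.spatial.transform import Rotation as R
print(R.from_rotvec(robot.read_state()["orientation"]).as_matrix().round(3))
E
```

```text
top [ 0.58201832 -0.04233279  0.19456494] [-2.9  1.7 -3.8 -0.7  2.6 -3.3  4.1  1.7]
scene [ 0.58778742 -0.04839035  0.19630045] [ 0.6 -3.1  0.9 -0.7  0.5  1.4 -1.7  0.5]
both [ 0.58470286 -0.04536201  0.19639762] [-1.4  0.6 -2.4 -1.7  3.8 -4.6  5.4  0.3  0.6 -4.4  0.7 -2.2  0.5 -1.
 -1.4 -1.5]
[0.5617629  0.04068571 0.098     ] [0.56749491 0.03272888 0.098     ] [-0.00570783  0.08886998] [-0.00163868  0.07994758]
(0.03, -0.085, 0.068) [[ 0.63071282 -0.12287384  0.068     ]] [[396.08832939 169.7989807 ]] [[228.2200859  312.79830587]]
(-0.028, -0.085, 0.068) [[ 0.57382782 -0.13419181  0.068     ]] [[402.13045241 194.99579527]] [[204.47088919 299.34394056]]
(0.03, 0.085, 0.068) [[0.59753945 0.04385806 0.068     ]] [[321.51067794 184.66969625]] [[273.60095766 252.89812465]]
(0, 0.09, 0.098) [[0.56714049 0.04290782 0.098     ]] [[323.42656185 196.21793078]] [[262.95132651 237.18802022]]
socket top [(array([ 0.534, -0.063]), 0.48)]
socket scene [(array([ 0.528, -0.053]), 0.46)]
weights_jar top [(array([ 0.598, -0.296]), 0.71)]
weights_jar scene [(array([ 0.601, -0.316]), 0.89), (array([0.517, 0.186]), 0.34)]
paste_can top [(array([0.512, 0.181]), 0.85)]
paste_can scene [(array([0.515, 0.19 ]), 0.68)]
wrench top [(array([ 0.435, -0.081]), 0.93)]
wrench scene [(array([ 0.441, -0.074]), 0.6)]
screwdriver top [(array([0.721, 0.034]), 0.92)]
screwdriver scene [(array([0.724, 0.049]), 0.76)]
[[-0.     0.388 -0.922]
 [ 0.    -0.922 -0.388]
 [-1.    -0.    -0.   ]]
```

```bash
cat >ov.py <<'E'
from h import *
def overlay(c,p,im,out,roi,f,cov=None,contrast=True):
    x0,y0,x1,y1=roi
    a=im[y0:y1,x0:x1,::-1].copy()
    a=cv2.resize(a,None,fx=f,fy=f,interpolation=cv2.INTER_CUBIC)
    if contrast:
        l=cv2.cvtColor(a,cv2.COLOR_BGR2LAB);l[:,:,0]=cv2.createCLAHE(4,(4,4)).apply(l[:,:,0]);a=cv2.cvtColor(l,cv2.COLOR_LAB2BGR)
    def poly(q,col):
        u=((proj(c,b2w(p,q))-[x0,y0]+.5)*f).astype(np.int32);cv2.polylines(a,[u],True,col,1,cv2.LINE_AA)
    R=lambda hx,hy,z,cy=0:[(-hx,cy-hy,z),(hx,cy-hy,z),(hx,cy+hy,z),(-hx,cy+hy,z)]
    poly(R(.095,.177,.085),(0,0,255));poly(R(.075,.165,.006),(255,0,0))
    if cov is not None:poly(R(.086,.075,.079,cov),(0,255,0));poly(R(.035,.007,.098,cov),(0,255,0))
    for y in(-.085,.085):poly(R(.004,.004,.068,y)+0*np.zeros((4,3))+[.03,0,0],(255,0,255))
    cv2.imwrite(out,a)
E
python3 - <<'E'
from ov import *
p=[0.58778742,-0.04839035,0.19630045]
for c,r,f in(("top",(230,115,500,260),2.9),("scene",(130,190,340,390),3)):
    overlay(c,p,cv2.imread(f"pics/{c}0.png")[:,:,::-1],f"pics/{c}_ov.png",r,f,.09)
E
```

```text
(no output)
```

View pics/top_ov.png

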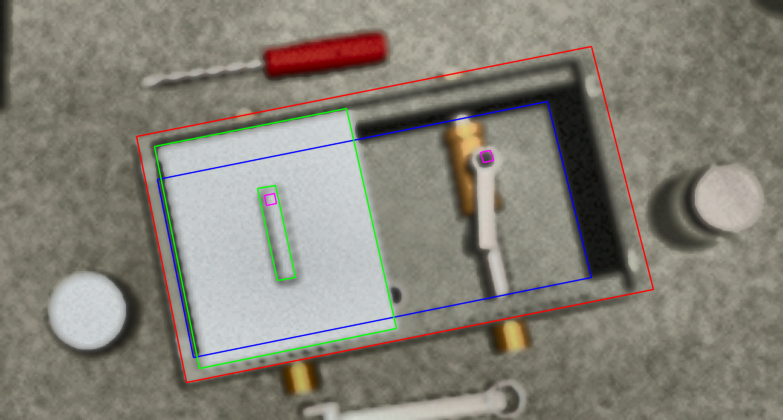

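View pics/scene_ov.png

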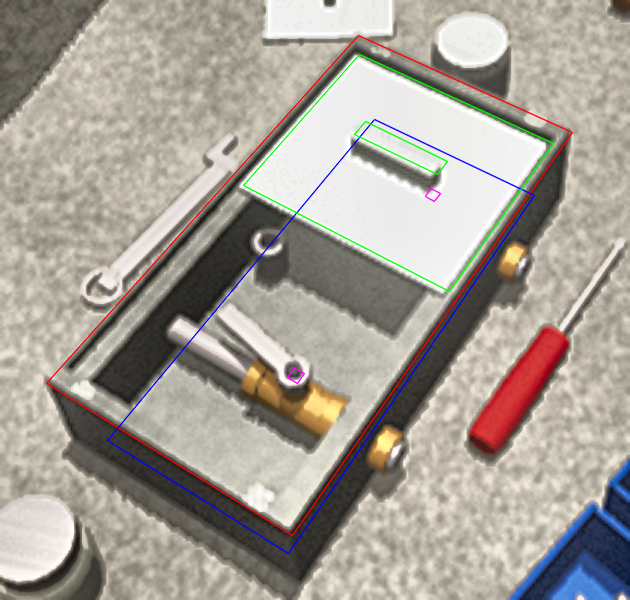

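>>> play_rows(
  plan=[
    {"slide": [0,0,1],"roll": 0,"fingers": -0.45},
    {"slide": [0,0,1],"roll": 0,"fingers": -0.45},
    {"slide": [0.6,1,0],"roll": 0.55,"fingers": -0.45},
    {"slide": [0.6,1,0],"roll": 0.55,"fingers": -0.45},
    {"slide": [0.6,1,0],"roll": 0.55,"fingers": -0.45},
    {"slide": [0.6,1,0],"roll": 0.55,"fingers": -0.45},
    {"slide": [0.6,1,0],"roll": 0.55,"fingers": -0.45},
    {"slide": [0.6,1,0],"roll": 0.55,"fingers": -0.45},
    {"slide": [0.6,1,0],"roll": 0.55,"fingers": -0.45},
    {"slide": [0.6,1,0],"roll": 0.55,"fingers": -0.45},
    {"slide": [0.6,1,0],"roll": 0.55,"fingers": -0.45},
    {"slide": [0.6,1,0],"roll": 0.55,"fingers": -0.45},
    {"slide": [0.6,1,0],"roll": 0.55,"fingers": -0.45},
    {"slide": [0.6,1,0],"roll": 0.55,"fingers": -0.45},
    {"slide": [0.6,1,0],"roll": 0.55,"fingers": -0.45},
    {"slide": [0.6,1,0],"roll": 0.55,"fingers": -0.45},
    {"slide": [0.6,1,0],"roll": 0.55,"fingers": -0.45},
    {"slide": [0.6,1,0],"roll": 0.55,"fingers": -0.45},
    {"slide": [0.6,1,0],"roll": 0,"fingers": -0.45},
    {"slide": [0,1,0],"roll": 0,"fingers": -0.45},
  ],
)

```text
t: 3.8
tool_pos: [0.5397, -0.0118, 0.2488]
orientation: [1.167, 1.236, -1.167]
force: [-0.4, -0.6, -0.5]
opening: 0.0256
```

>>> play_rows(
  plan=[
    {"slide": [0.25,1,0],"roll": 1,"fingers": -0.45},
    {"slide": [0.25,1,0],"roll": 0,"fingers": -0.45},
    {"slide": [0.25,0.9,0],"roll": 0,"fingers": -0.45},
    {"slide": [0,0,-1],"roll": 0,"fingers": -0.45},
    {"slide": [0,0,-1],"roll": 0,"fingers": -0.45},
    {"slide": [0,0,-1],"roll": 0,"fingers": -0.45},
    {"slide": [0,0,-0.7],"roll": 0,"fingers": -0.45},
    {"slide": [0,0,0],"roll": 0,"fingers": -0.45},
  ],
)

```text
t: 4.8
tool_pos: [0.5599, 0.074, 0.1359]
orientation: [1.062, 1.299, -1.066]
force: [0.1, 0.4, -0.3]
opening: 0.0257
```

```bash
cat >look.py <<'E'
import sys
from ov import *
from scipy.spatial.transform import Rotation as R
p=[0.5868,-0.0480,0.1963]
def look(n,cov=None,cams=("top","scene")):
    for c,r,f in(("top",(230,115,500,260),2.9),("scene",(130,170,340,370),3)):
        if c in cams: overlay(c,p,robot.read_camera(c),f"pics/{c}_{n}.png",r,f,cov,False)
    s=robot.read_state();m=R.from_rotvec(s["orientation"]).as_matrix()
    print(s["t"],s["tool_pos"].round(4),"box",w2b(p,s["tool_pos"]).round(4),"jaw yaw",np.degrees(np.arctan2(m[1,1],m[0,1])).round(1),s["force"].round(1),s["opening"])
if __name__=="__main__":look(sys.argv[1],*([float(sys.argv[2])] if len(sys.argv)>2 else []))
E
python3 look.py 1 0.088
```

```text
4.9 [0.5618 0.0741 0.1388] box [-0.0007  0.1246] jaw yaw 11.3 [1.1 0.1 0.5] 0.02570775323073422
```

View pics/scene_1.png

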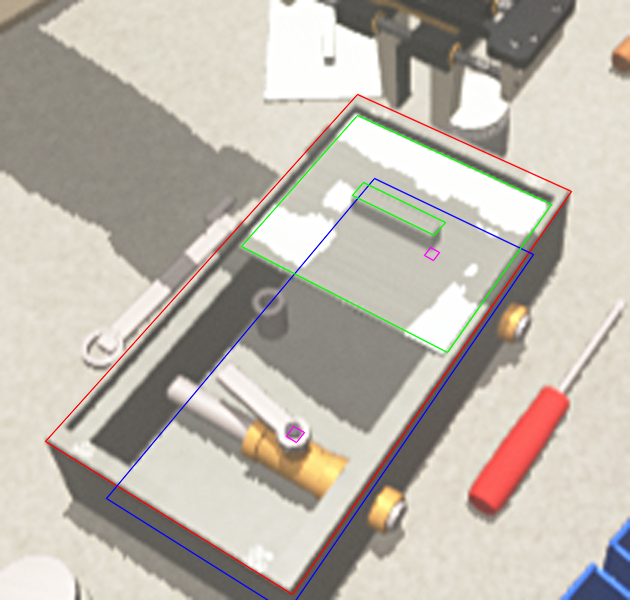

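View pics/top_1.png

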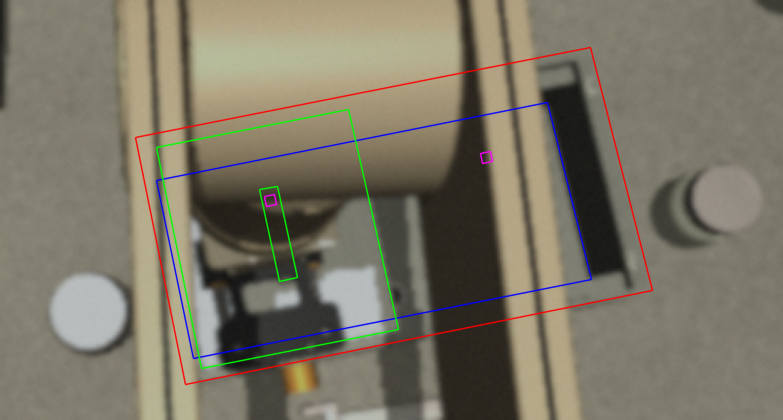

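```bash
python3 - <<'E'
from look import *
print((proj("scene",b2w(p,[(0,.125,.139),(-.0128,.125,.139),(.0128,.125,.139)]))-[130,170])*3)
E
```

```text
[[423.7036816  136.27608572]
 [408.44778123 129.30238986]
 [439.10046935 143.31418326]]
```

```bash
python3 - <<'E'
from look import *
im=robot.read_camera("scene")[140:260,200:320,::-1]
a=cv2.resize(im,None,fx=5,fy=5,interpolation=cv2.INTER_CUBIC)
t=robot.read_state()["tool_pos"];print(t)
for x in(-.0128,.0128,-.03,.03):
  for z in (t[2],):
    u=(proj("scene",b2w(p,[(x,.1246,z)]))[0]-[200,140]+.5)*5;cv2.circle(a,tuple(int(i) for i in u),3,(0,0,255),-1)
cv2.imwrite("pics/z1.png",a)
E
```

```text
[0.56229258 0.07412239 0.13945561]
```

View pics/z1.png

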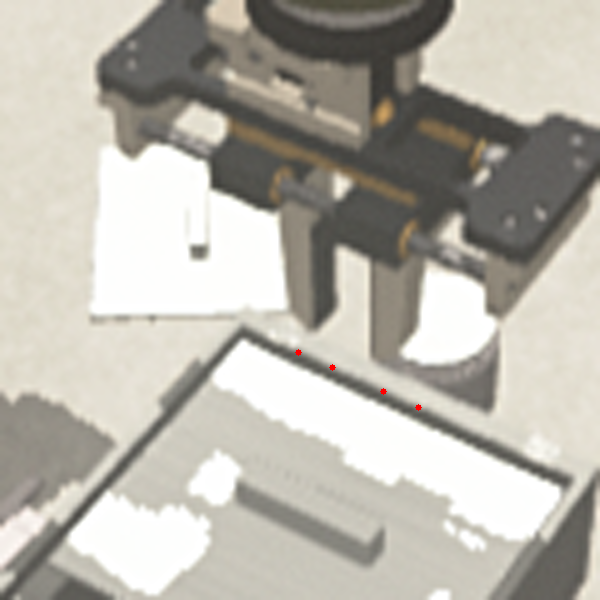

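>>> play_rows(
  plan=[
    {"slide": [0,0,-0.6],"roll": 0,"fingers": -0.45},
    {"slide": [0,0,-0.5],"roll": 0,"fingers": -0.45},
    {"slide": [0,0,0],"roll": 0,"fingers": -0.45},
    {"slide": [0,0,0],"roll": 0,"fingers": -0.45},
  ],
)

```text
t: 5.45
tool_pos: [0.5614, 0.0741, 0.1049]
orientation: [1.063, 1.296, -1.064]
force: [0.1, -0.4, 0.7]
opening: 0.0255
```

```bash
python3 - <<'E'
from look import *
im=robot.read_camera("scene")[160:280,200:320,::-1]
a=cv2.resize(im,None,fx=5,fy=5,interpolation=cv2.INTER_CUBIC)
s=robot.read_state();t=s["tool_pos"];print(t,s["force"]);M=R.from_rotvec(s["orientation"]).as_matrix();print(M.round(3))
for x in(-.0128,.0128,-.03,.03):
    u=(proj("scene",b2w(p,[(x,w2b(p,t)[1],t[2])]))[0]-[200,160]+.5)*5;cv2.circle(a,tuple(int(i) for i in u),3,(0,0,255),-1)
cv2.imwrite("pics/z2.png",a)
E
```

```text
[0.56174209 0.07410678 0.10534254] [-0.50746091 -0.50529476 -0.80802581]
[[ 0.     0.981  0.195]
 [ 0.     0.195 -0.981]
 [-1.     0.     0.   ]]
```

View pics/z2.png

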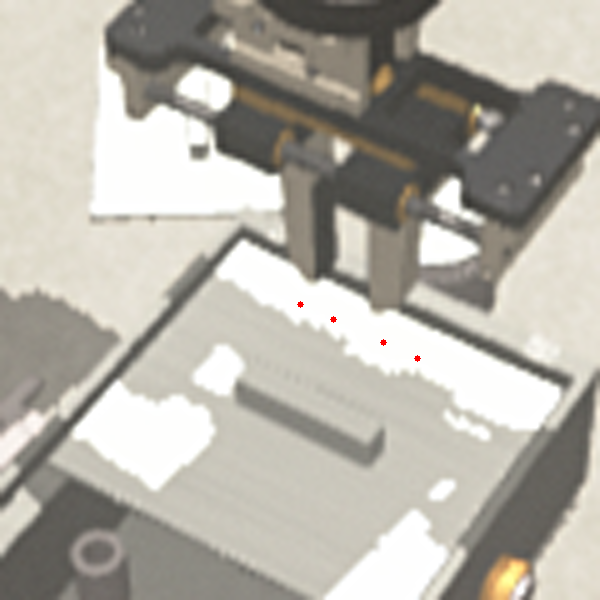

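>>> play_rows(
  plan=[
    {"slide": [0,0,-0.55],"roll": 0,"fingers": -0.45},
    {"slide": [0,0,0],"roll": 0,"fingers": -0.45},
    {"slide": [0,0,0],"roll": 0,"fingers": -0.45},
  ],
)

```text
t: 5.88
tool_pos: [0.5612, 0.0741, 0.0882]
orientation: [1.063, 1.296, -1.064]
force: [0.5, -0.2, -0.5]
opening: 0.0255
```

```bash
python3 - <<'E'
from look import *
im=robot.read_camera("scene")[195:255,225:305,::-1]
a=cv2.resize(im,None,fx=9,fy=9,interpolation=cv2.INTER_NEAREST)
s=robot.read_state();t=s["tool_pos"];print(t,s["force"])
for x in(-.0128,.0128,-.03,.03):
    u=(proj("scene",b2w(p,[(x,w2b(p,t)[1],t[2])]))[0]-[225,195]+.5)*9;cv2.circle(a,tuple(int(i) for i in u),3,(0,0,255),-1)
cv2.imwrite("pics/z3.png",(a.astype(float)**2/255).astype(np.uint8))
E
```

```text
[0.56151948 0.07408592 0.08857019] [-0.12859243 -0.3653373  -0.0074975 ]
```

View pics/z3.png

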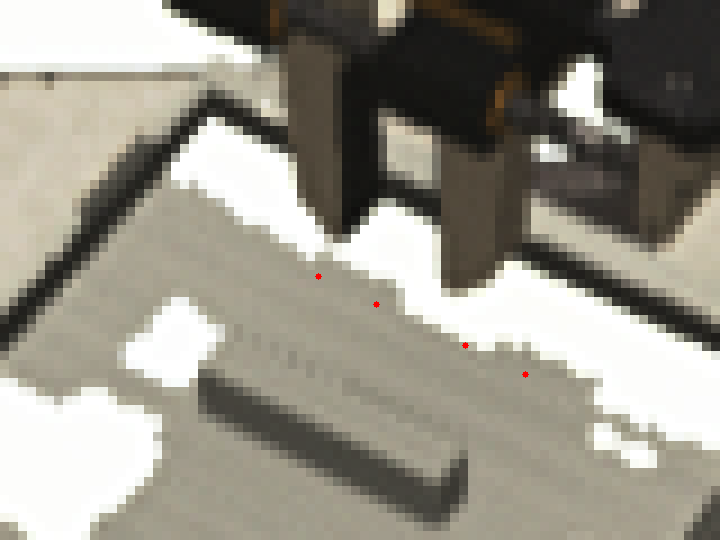

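>>> play_rows(
  plan=[
    {"slide": [0,0,-0.15],"roll": 0,"fingers": -0.45},
    {"slide": [0,0,0],"roll": 0,"fingers": -0.45},
    {"slide": [0,0,0],"roll": 0,"fingers": -0.45},
  ],
)

```text
t: 6.3
tool_pos: [0.5615, 0.0741, 0.0841]
orientation: [1.063, 1.296, -1.063]
force: [0.4, -0.2, 0.2]
opening: 0.0252
```

>>> play_rows(
  plan=[
    {"slide": [0,0,-0.1],"roll": 0,"fingers": -0.45},
    {"slide": [0,0,0],"roll": 0,"fingers": -0.45},
    {"slide": [0,0,0],"roll": 0,"fingers": -0.45},
  ],
)

```text
t: 6.68
tool_pos: [0.5615, 0.0741, 0.081]
orientation: [1.063, 1.296, -1.063]
force: [0.8, 1.1, -0.3]
opening: 0.0259
```

>>> play_rows(
  plan=[
    {"slide": [0,0,-0.1],"roll": 0,"fingers": -0.45},
    {"slide": [0,0,0],"roll": 0,"fingers": -0.45},
  ],
)

```text
t: 6.92
tool_pos: [0.5612, 0.0741, 0.0776]
orientation: [1.063, 1.296, -1.064]
force: [0.2, -0.4, -0.1]
opening: 0.0255
```

```bash
python3 - <<'E'
from look import *
im=robot.read_camera("scene")[195:255,225:305,::-1]
a=cv2.resize(im,None,fx=9,fy=9,interpolation=cv2.INTER_NEAREST)
s=robot.read_state();t=s["tool_pos"];print(t,s["force"])
for x in(-.0128,.0128):
  for dz in(0,.02,.04):
    u=(proj("scene",b2w(p,[(x,w2b(p,t)[1],t[2]+dz)]))[0]-[225,195]+.5)*9;cv2.circle(a,tuple(int(i) for i in u),3,(0,0,255),-1)
cv2.imwrite("pics/z4.png",(a.astype(float)**2/255).astype(np.uint8))
E
```

```text
[0.56130376 0.07408752 0.07777895] [0.66538705 0.60229751 0.72079899]
```

View pics/z4.png

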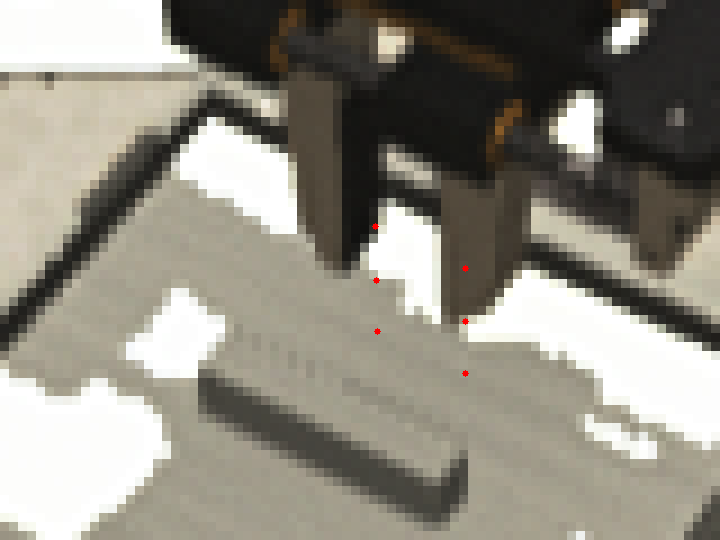

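>>> play_rows(
  plan=[
    {"slide": [0,0,-0.1],"roll": 0,"fingers": -0.45},
    {"slide": [0,0,0],"roll": 0,"fingers": -0.45},
  ],
)

```text
t: 7.22
tool_pos: [0.5612, 0.0741, 0.0746]
orientation: [1.063, 1.296, -1.064]
force: [-0.4, 0.6, -0.0]
opening: 0.0259
```

>>> play_rows(
  plan=[
    {"slide": [0,0,-0.1],"roll": 0,"fingers": -0.45},
    {"slide": [0,0,0],"roll": 0,"fingers": -0.45},
  ],
)

```text
t: 7.48
tool_pos: [0.5613, 0.0741, 0.0717]
orientation: [1.063, 1.296, -1.064]
force: [0.3, 0.8, 0.6]
opening: 0.0256
```

>>> play_rows(
  plan=[
    {"slide": [0,0,-0.1],"roll": 0,"fingers": -0.45},
    {"slide": [0,0,0],"roll": 0,"fingers": -0.45},
  ],
)

```text
t: 7.72
tool_pos: [0.5613, 0.0741, 0.0687]
orientation: [1.063, 1.296, -1.064]
force: [-0.3, -0.3, 0.5]
opening: 0.0255
```

```bash
cat > zz.py <<'E'
from look import *
import sys
im=robot.read_camera("scene")[195:265,225:305,::-1]
a=cv2.resize(im,None,fx=8,fy=8,interpolation=cv2.INTER_NEAREST)
s=robot.read_state();t=s["tool_pos"];print(t,s["force"])
b=w2b(p,t)
for x in(-.0128,.0128):
  for dz in(0,.02,.04):
    u=(proj("scene",b2w(p,[(b[0]+x,b[1],t[2]+dz)]))[0]-[225,195]+.5)*8;cv2.circle(a,tuple(int(i) for i in u),3,(0,0,255),-1)
cv2.imwrite(sys.argv[1],(a.astype(float)**2/255).astype(np.uint8))
E
python3 zz.py pics/z5.png
```

```text
[0.56137483 0.074098   0.0688524 ] [-0.47626933  0.39822698 -0.11702986]
```

View pics/z5.png

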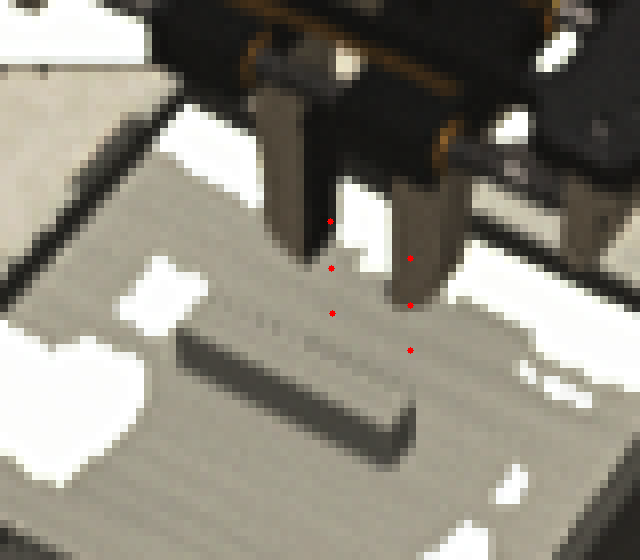

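>>> play_rows(
  plan=[
    {"slide": [0,0,-0.1],"roll": 0,"fingers": -0.45},
    {"slide": [0,0,0],"roll": 0,"fingers": -0.45},
  ],
)

```text
t: 8.02
tool_pos: [0.5613, 0.0741, 0.0657]
orientation: [1.063, 1.296, -1.064]
force: [0.0, 0.4, -0.3]
opening: 0.0253
```

>>> play_rows(
  plan=[
    {"slide": [0,0,-0.1],"roll": 0,"fingers": -0.45},
    {"slide": [0,0,0],"roll": 0,"fingers": -0.45},
  ],
)

```text
t: 8.28
tool_pos: [0.5612, 0.0741, 0.0626]
orientation: [1.063, 1.296, -1.064]
force: [0.2, 0.2, 0.3]
opening: 0.0255
```

```bash
python3 zz.py pics/z6.png; python3 -c "
from plant import robot
print([a for a in dir(robot) if a[0]!='_'],robot.tcp_to_grasp)"
```

```text
[0.56135013 0.07407785 0.06283213] [ 0.3503721  -0.61738259  0.93484579]
['IKError', 'boxes_of', 'close_job', 'get_calibration', 'mark_of', 'read_camera', 'read_state', 'regions_of', 'tcp_to_grasp'] 0.0188
```

View pics/z6.png

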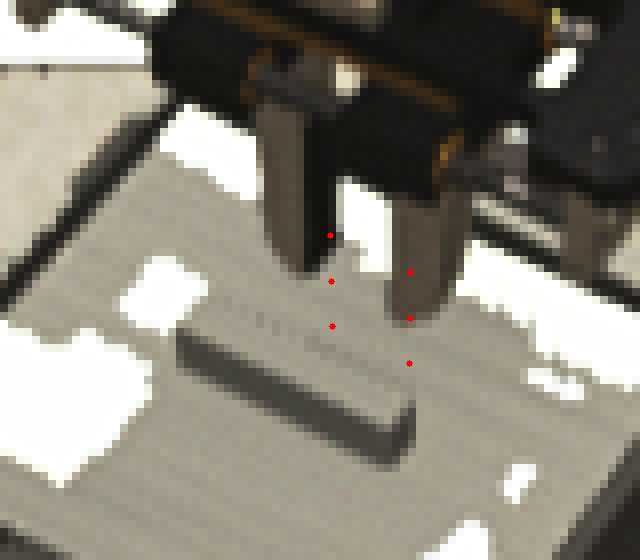

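>>> play_rows(
  plan=[
    {"slide": [0,0,-0.1],"roll": 0,"fingers": -0.45},
    {"slide": [0,0,0],"roll": 0,"fingers": -0.45},
  ],
)

```text
t: 8.57
tool_pos: [0.5613, 0.0741, 0.0597]
orientation: [1.063, 1.296, -1.064]
force: [-0.1, -0.8, -0.5]
opening: 0.0257
```

>>> play_rows(
  plan=[
    {"slide": [0,0,-0.08],"roll": 0,"fingers": -0.45},
    {"slide": [0,0,0],"roll": 0,"fingers": -0.45},
  ],
)

```text
t: 8.82
tool_pos: [0.5613, 0.0741, 0.0573]
orientation: [1.063, 1.296, -1.064]
force: [0.2, 0.2, 0.7]
opening: 0.0256
```

>>> play_rows(
  plan=[
    {"slide": [0,0,-0.08],"roll": 0,"fingers": -0.45},
    {"slide": [0,0,0],"roll": 0,"fingers": -0.45},
  ],
)

```text
t: 9.07
tool_pos: [0.5613, 0.0741, 0.0549]
orientation: [1.063, 1.296, -1.064]
force: [-0.1, 0.0, 0.3]
opening: 0.0258
```

```bash
python3 zz.py pics/z7.png
```

```text
[0.56137893 0.07409915 0.05508105] [ 0.03094794 -0.11058821  0.43869198]
```

View pics/z7.png

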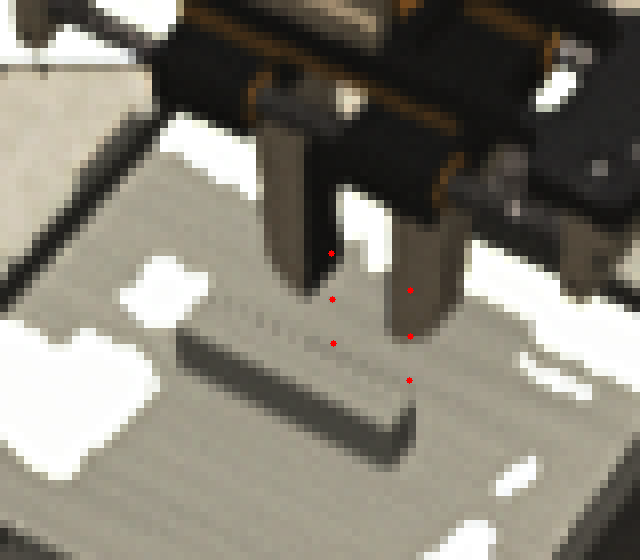

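>>> play_rows(
  plan=[
    {"slide": [0,0,-0.08],"roll": 0,"fingers": -0.45},
    {"slide": [0,0,0],"roll": 0,"fingers": -0.45},
  ],
)

```text
t: 9.38
tool_pos: [0.5613, 0.0741, 0.0526]
orientation: [1.063, 1.296, -1.064]
force: [-0.6, -1.1, -1.9]
opening: 0.0256
```

>>> play_rows(
  plan=[
    {"slide": [0,0,-0.08],"roll": 0,"fingers": -0.45},
    {"slide": [0,0,0],"roll": 0,"fingers": -0.45},
  ],
)

```text
t: 9.62
tool_pos: [0.5613, 0.0741, 0.0501]
orientation: [1.063, 1.296, -1.064]
force: [0.4, -0.3, -0.1]
opening: 0.0256
```

```bash
python3 zz.py pics/z8.png
```

```text
[0.56139932 0.07408716 0.05029233] [ 0.05021244 -0.36884007  0.20517547]
```

View pics/z8.png

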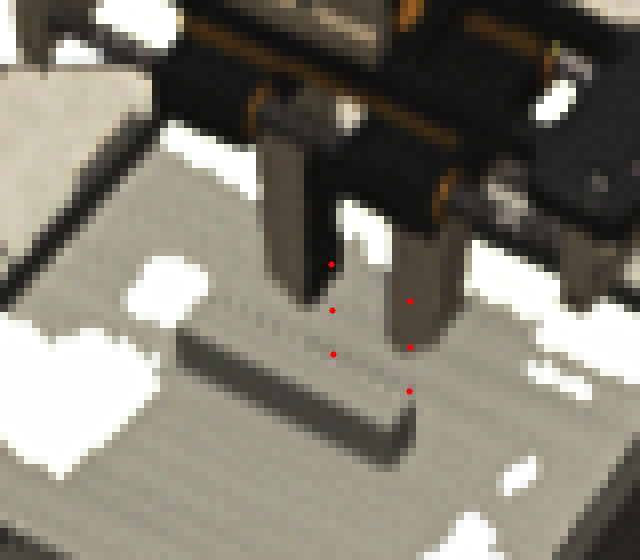

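>>> play_rows(
  plan=[
    {"slide": [0,0,0.13],"roll": 0,"fingers": -0.45},
    {"slide": [0.065,-0.327,0],"roll": 0,"fingers": -0.45},
    {"slide": [0.065,-0.327,0],"roll": 0,"fingers": -0.45},
    {"slide": [0.065,-0.327,0],"roll": 0,"fingers": -0.45},
    {"slide": [0.065,-0.327,0],"roll": 0,"fingers": -0.45},
    {"slide": [0.065,-0.327,0],"roll": 0,"fingers": -0.45},
    {"slide": [0,0,0],"roll": 0,"fingers": -0.45},
  ],
)

```text
t: 10.55
tool_pos: [0.5714, 0.0239, 0.0543]
orientation: [1.064, 1.295, -1.064]
force: [-0.6, 0.1, -0.0]
opening: 0.0256
```

```bash
python3 look.py 9 0.06
```

```text
10.65 [0.5712 0.0244 0.0542] box [-0.0012  0.0741] jaw yaw 11.2 [ 0.4  0.1 -0. ] 0.02544944714021842
```

View pics/scene_9.png

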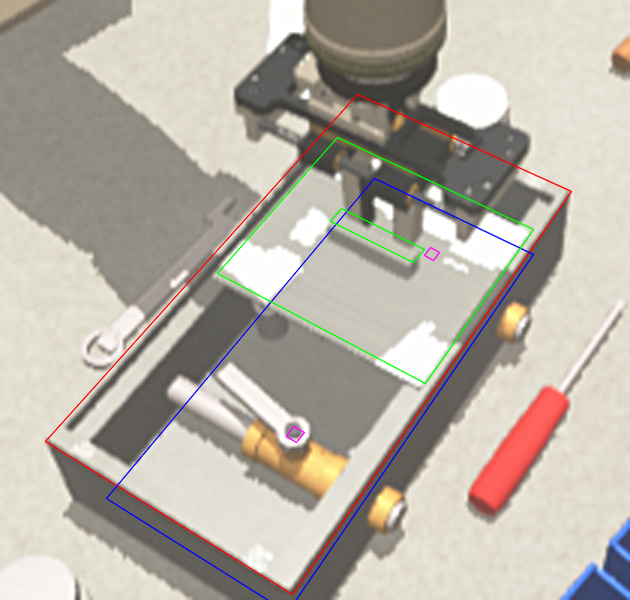

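>>> play_rows(
  plan=[
    {"slide": [0.065,-0.327,0],"roll": 0,"fingers": -0.45},
    {"slide": [0.065,-0.327,0],"roll": 0,"fingers": -0.45},
    {"slide": [0.065,-0.327,0],"roll": 0,"fingers": -0.45},
    {"slide": [0.065,-0.327,0],"roll": 0,"fingers": -0.45},
    {"slide": [0.065,-0.327,0],"roll": 0,"fingers": -0.45},
    {"slide": [0.065,-0.327,0],"roll": 0,"fingers": -0.45},
    {"slide": [0.065,-0.327,0],"roll": 0,"fingers": -0.45},
    {"slide": [0.065,-0.327,0],"roll": 0,"fingers": -0.45},
    {"slide": [0.065,-0.327,0],"roll": 0,"fingers": -0.45},
    {"slide": [0.065,-0.327,0],"roll": 0,"fingers": -0.45},
    {"slide": [0.065,-0.327,0],"roll": 0,"fingers": -0.45},
    {"slide": [0.065,-0.327,0],"roll": 0,"fingers": -0.45},
    {"slide": [0.065,-0.327,0],"roll": 0,"fingers": -0.45},
    {"slide": [0.065,-0.327,0],"roll": 0,"fingers": -0.45},
    {"slide": [0,0,0],"roll": 0,"fingers": -0.45},
  ],
)

```text
t: 12.52
tool_pos: [0.599, -0.1136, 0.0547]
orientation: [1.064, 1.294, -1.064]
force: [-0.7, -0.5, -0.3]
opening: 0.0255
```

>>> play_rows(
  plan=[
    {"slide": [0.02,-0.1,0],"roll": 0,"fingers": -0.45},
    {"slide": [0.02,-0.1,0],"roll": 0,"fingers": -0.45},
    {"slide": [0,0,0],"roll": 0,"fingers": -0.45},
  ],
)

```text
t: 12.9
tool_pos: [0.6001, -0.1181, 0.0547]
orientation: [1.064, 1.295, -1.063]
force: [-0.3, 4.0, 1.7]
opening: 0.0259
```

```bash
python3 look.py 10 -0.088
```

```text
13.0 [ 0.6001 -0.118   0.0547] box [-0.0007 -0.0713] jaw yaw 11.3 [-1.3  3.7  3.3] 0.025594753524281554
```

View pics/scene_10.png

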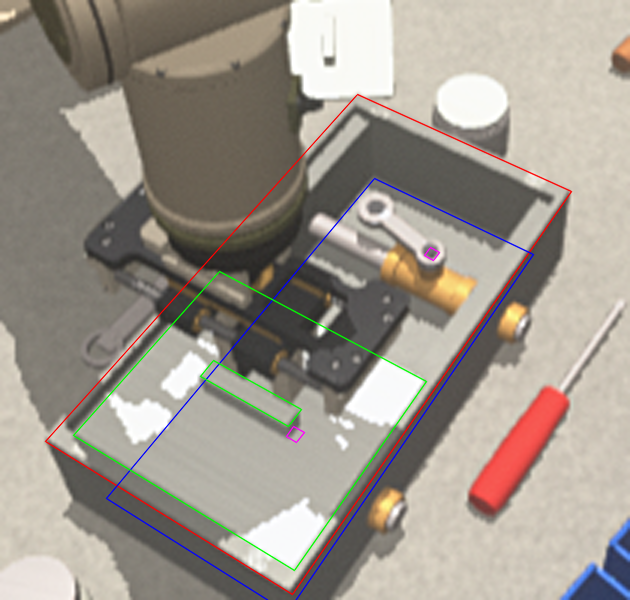

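>>> play_rows(
  plan=[
    {"slide": [0.02,-0.1,0],"roll": 0,"fingers": -0.45},
    {"slide": [0,0,0],"roll": 0,"fingers": -0.45},
  ],
)

```text
t: 13.25
tool_pos: [0.6004, -0.1187, 0.0547]
orientation: [1.066, 1.298, -1.061]
force: [-1.5, 12.4, 6.8]
opening: 0.0253
```

>>> play_rows(
  plan=[
    {"slide": [0.01,-0.05,0],"roll": 0,"fingers": -0.45},
    {"slide": [0,0,0],"roll": 0,"fingers": -0.45},
  ],
)

```text
t: 13.5
tool_pos: [0.6005, -0.1187, 0.0547]
orientation: [1.066, 1.301, -1.06]
force: [-3.7, 19.2, 9.2]
opening: 0.0257
```

>>> play_rows(
  plan=[
    {"slide": [-0.04,0.2,0],"roll": 0,"fingers": -0.45},
    {"slide": [-0.065,0.327,0],"roll": 0,"fingers": -0.45},
    {"slide": [0,0,0.6],"roll": 0,"fingers": -0.45},
    {"slide": [0,0,0.7],"roll": 0,"fingers": -0.45},
    {"slide": [0,0,0.7],"roll": 0,"fingers": -1},
    {"slide": [-0.06,0.25,0],"roll": 0.94,"fingers": -1},
    {"slide": [-0.06,0.25,0],"roll": 0.94,"fingers": -1},
    {"slide": [-0.06,0.25,0],"roll": 0.94,"fingers": -1},
    {"slide": [-0.06,0.25,0],"roll": 0.94,"fingers": -1},
    {"slide": [-0.06,0.25,0],"roll": 0.94,"fingers": -1},
    {"slide": [-0.06,0.25,0],"roll": 0.94,"fingers": -1},
    {"slide": [-0.06,0.25,0],"roll": 0.94,"fingers": -1},
    {"slide": [-0.06,0.25,0],"roll": 0.94,"fingers": -1},
    {"slide": [-0.06,0.25,0],"roll": 0.94,"fingers": -1},
    {"slide": [-0.06,0.25,0],"roll": 0.94,"fingers": -1},
    {"slide": [-0.06,0.25,0],"roll": 0.94,"fingers": -1},
    {"slide": [-0.06,0.25,0],"roll": 0.94,"fingers": -1},
    {"slide": [0,0,0],"roll": 0,"fingers": -1},
  ],
)

```text
t: 15.75
tool_pos: [0.5766, -0.017, 0.116]
orientation: [-0.157, 1.563, 0.157]
force: [0.3, -0.7, 0.2]
opening: 0.0005
```

```bash
python3 look.py 11 -0.09
```

```text
15.85 [ 0.5765 -0.0174  0.1154] box [-0.0042  0.0321] jaw yaw 101.3 [ 0.1 -0.6  0.7] 0.00029242322000374416
```

View pics/scene_11.png

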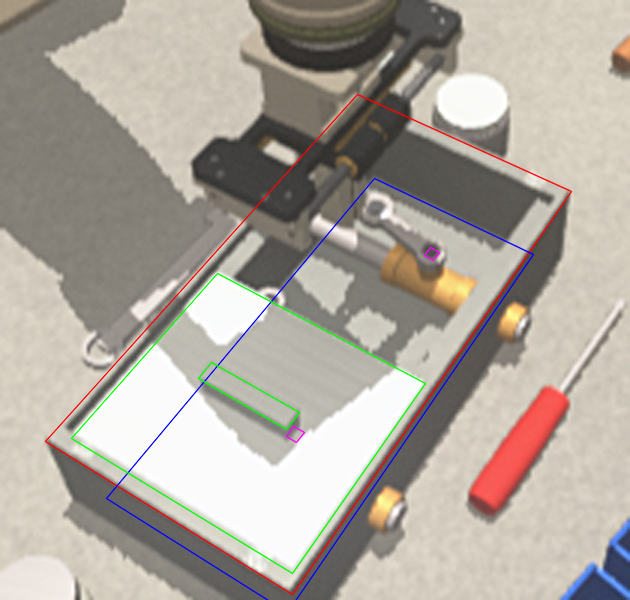

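View pics/top_11.png

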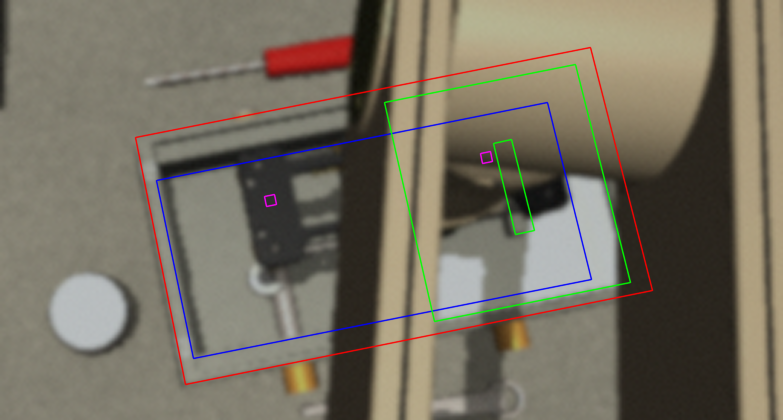

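>>> play_rows(
  plan=[
    {"slide": [0,0,-0.8],"roll": 0,"fingers": -1},
    {"slide": [0,0,-0.8],"roll": 0,"fingers": -1},
    {"slide": [0,0,-0.7],"roll": 0,"fingers": -1},
    {"slide": [0,0,0],"roll": 0,"fingers": -1},
  ],
)

```text
t: 16.35
tool_pos: [0.5744, -0.0172, 0.0437]
orientation: [-0.155, 1.569, 0.156]
force: [-0.3, -0.2, 0.9]
opening: 0.0003
```

```bash
python3 look.py 12 -0.09; cat > zy.py <<'E'
from look import *
import sys
r=(225,180,305,250)
im=robot.read_camera("scene")[r[1]:r[3],r[0]:r[2],::-1]
a=cv2.resize(im,None,fx=8,fy=8,interpolation=cv2.INTER_CUBIC)
s=robot.read_state();t=s["tool_pos"];print(t,s["force"])
b=w2b(p,t)
def dot(q,col):
    u=(proj("scene",b2w(p,[q]))[0]-[r[0],r[1]]+.5)*8;cv2.circle(a,tuple(int(i) for i in u),3,col,-1)
for dz in(0,.01,.02,.03): dot((b[0],b[1],t[2]+dz),(0,0,255))
dot((.03,.085,.068),(255,0,255));dot((-.028,.085,.068),(255,0,255))
dot((.03,.143,.068),(0,255,0))
cv2.imwrite(sys.argv[1],a)
E
python3 zy.py pics/y12.png
```

```text
16.45 [ 0.5763 -0.0173  0.0461] box [-0.0043  0.0321] jaw yaw 101.4 [-0.7  0.6  0.8] 0.0007155806622938454
[ 0.57682106 -0.01735258  0.04668152] [ 0.22237378 -0.58324656  0.17900484]
```

View pics/y12.png

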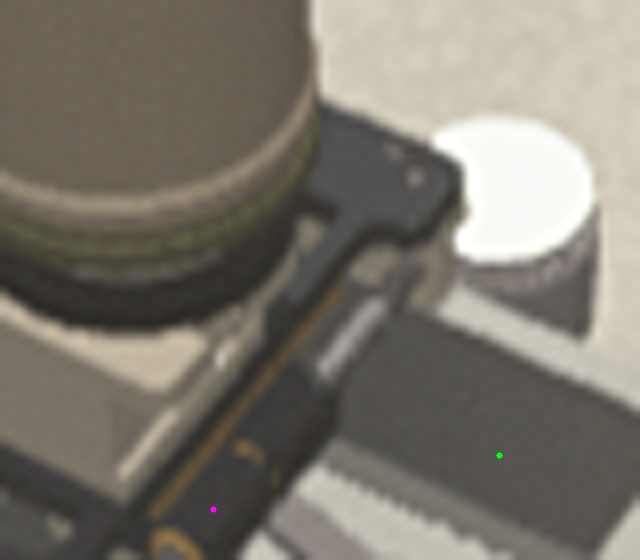

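View pics/scene_12.png

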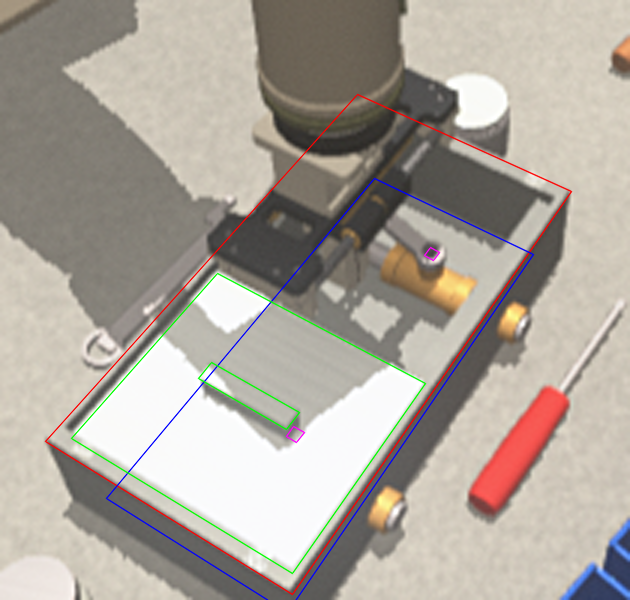

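```bash
sed -i 's/^r=.*/r=(205,215,305,285)/' zy.py; python3 zy.py pics/y13.png
```

```text
[ 0.57703814 -0.01729161  0.04691298] [-1.01689935 -0.31540426 -0.18365128]
```

View pics/y13.png

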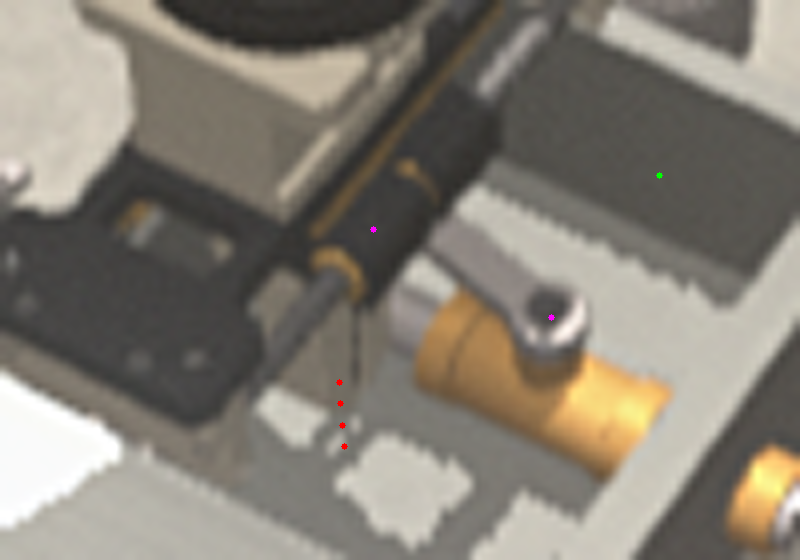

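```bash
python3 - <<'E'
from look import *
for x in(0,.015,.03):
  for y in(-.035,-.055):
    for z in (.079,.1,.12): print(x,y,z,((proj("scene",b2w(p,[(x,y,z)]))[0]-[205,215]+.5)*8).round())
E
python3 - <<'E'
import cv2,sys
sys.path.insert(0,'.')
from plant import robot
im=robot.read_camera("scene")[180:300,170:300,::-1]
cv2.imwrite("pics/y14.png",cv2.resize(im,None,fx=6,fy=6,interpolation=cv2.INTER_CUBIC)[:600])
E
```

```text
0 -0.035 0.079 [203. 569.]
0 -0.035 0.1 [196. 523.]
0 -0.035 0.12 [190. 478.]
0 -0.055 0.079 [156. 628.]
0 -0.055 0.1 [148. 583.]
0 -0.055 0.12 [141. 538.]
0.015 -0.035 0.079 [252. 596.]
0.015 -0.035 0.1 [246. 550.]
0.015 -0.035 0.12 [240. 505.]
0.015 -0.055 0.079 [205. 655.]
0.015 -0.055 0.1 [199. 610.]
0.015 -0.055 0.12 [192. 565.]
0.03 -0.035 0.079 [301. 623.]
0.03 -0.035 0.1 [296. 577.]
0.03 -0.035 0.12 [292. 532.]
0.03 -0.055 0.079 [255. 683.]
0.03 -0.055 0.1 [250. 638.]
0.03 -0.055 0.12 [244. 593.]
```

View pics/y14.png

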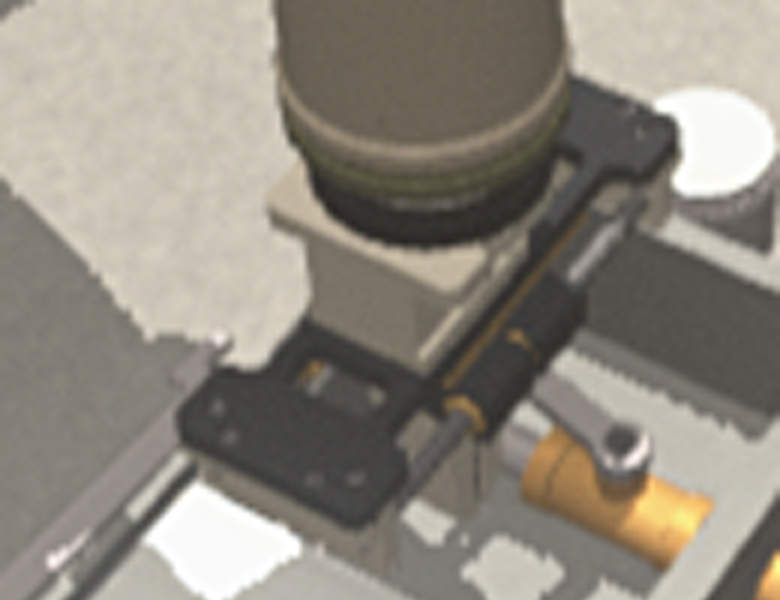

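>>> play_rows(
  plan=[
    {"slide": [0,0,-0.45],"roll": 0,"fingers": -1},
    {"slide": [0,0,0],"roll": 0,"fingers": -1},
    {"slide": [-0.065,0.327,0],"roll": 0,"fingers": -1},
    {"slide": [-0.065,0.327,0],"roll": 0,"fingers": -1},
    {"slide": [0,0,0],"roll": 0,"fingers": -1},
  ],
)

```text
t: 17.23
tool_pos: [0.572, 0.0038, 0.032]
orientation: [-0.158, 1.565, 0.159]
force: [-0.0, 0.3, 0.4]
opening: 0.0003
```

>>> play_rows(
  plan=[
    {"slide": [-0.03,0.16,0],"roll": 0,"fingers": -1},
    {"slide": [-0.03,0.16,0],"roll": 0,"fingers": -1},
    {"slide": [0,0,0],"roll": 0,"fingers": -1},
  ],
)

```text
t: 17.6
tool_pos: [0.5701, 0.0126, 0.0318]
orientation: [-0.158, 1.565, 0.158]
force: [0.5, 0.2, -0.5]
opening: 0.0005
```

```bash
python3 zy.py pics/y15.png
```

```text
[0.57021998 0.01234075 0.0318734 ] [-0.10906272  0.24573611  0.69867136]
```

View pics/y15.png

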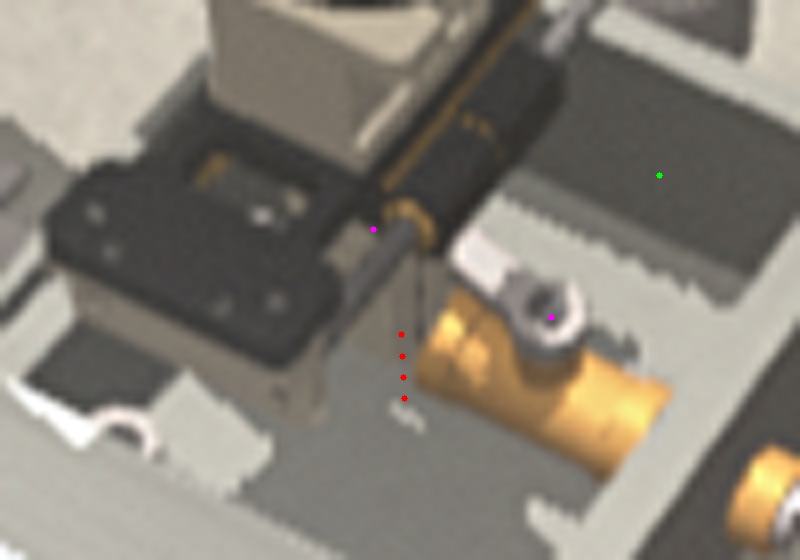

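>>> play_rows(
  plan=[
    {"slide": [-0.03,0.16,0],"roll": 0,"fingers": -1},
    {"slide": [0,0,0],"roll": 0,"fingers": -1},
  ],
)

```text
t: 17.9
tool_pos: [0.5692, 0.0173, 0.0318]
orientation: [-0.158, 1.565, 0.158]
force: [-0.4, 0.3, 0.6]
opening: -0.0
```

>>> play_rows(
  plan=[
    {"slide": [-0.03,0.16,0],"roll": 0,"fingers": -1},
    {"slide": [0,0,0],"roll": 0,"fingers": -1},
  ],
)

```text
t: 18.15
tool_pos: [0.5683, 0.0222, 0.0318]
orientation: [-0.158, 1.565, 0.158]
force: [-0.7, 0.5, -0.9]
opening: 0.0007
```

```bash
python3 zy.py pics/y16.png
```

```text
[0.56837089 0.02201575 0.03182831] [ 0.68651726  0.67182622 -0.8535844 ]
```

View pics/y16.png

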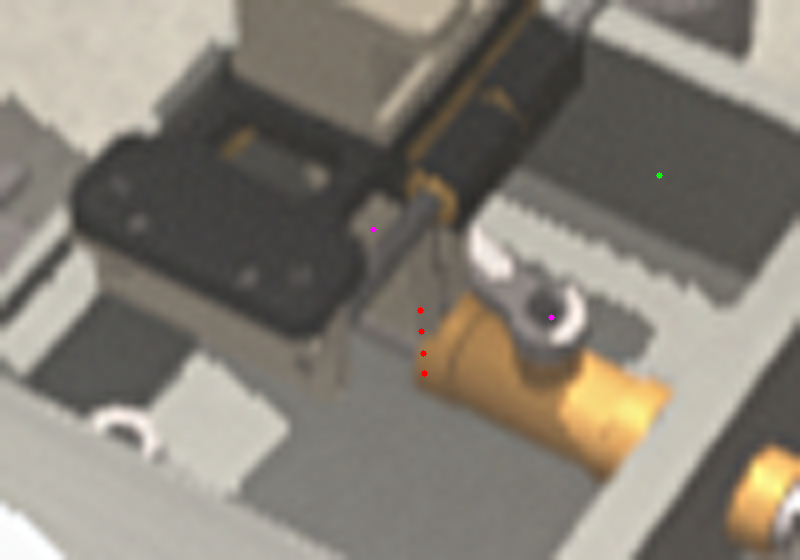

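>>> play_rows(
  plan=[
    {"slide": [-0.03,0.16,0],"roll": 0,"fingers": -1},
    {"slide": [0,0,0],"roll": 0,"fingers": -1},
  ],
)

```text
t: 18.45
tool_pos: [0.5677, 0.0261, 0.032]
orientation: [-0.158, 1.565, 0.157]
force: [-1.1, -4.1, 1.3]
opening: 0.0004
```

```bash
python3 zy.py pics/y17.png
```

```text
[0.5676677  0.02612056 0.03200788] [ 0.04213772 -5.9024547   1.0159373 ]
```

View pics/y17.png

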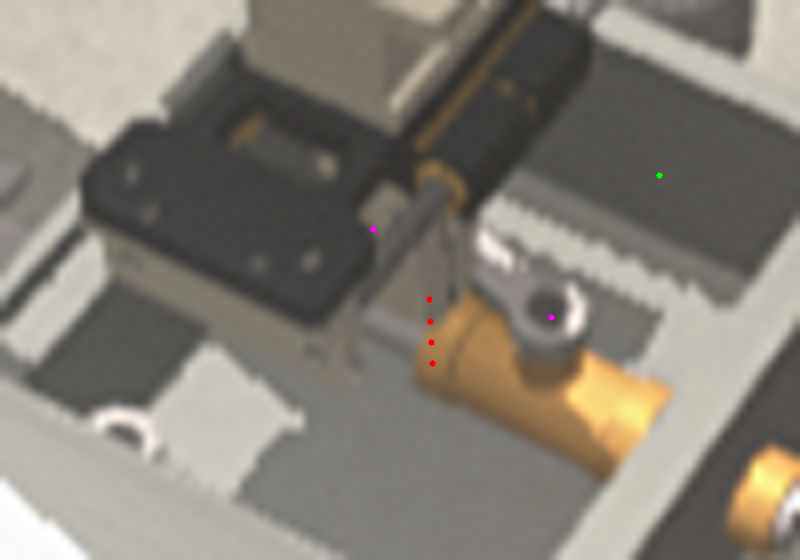

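```bash
python3 - <<'E'
from look import *
th=np.radians(np.arange(0,97.5,7.5))
C=np.c_[.03-.034*np.cos(th)-.009*np.sin(th),.085+.034*np.sin(th)-.009*np.cos(th),0*th]
W=b2w(p,C);print(C[[0,-1]])
print((np.diff(W,axis=0)[:,:2]/.03).round(3).tolist())
E
```

```text
[[-0.004  0.076  0.   ]
 [ 0.021  0.119  0.   ]]
[[-0.058, 0.142], [-0.039, 0.148], [-0.02, 0.152], [0.0, 0.153], [0.02, 0.152], [0.04, 0.148], [0.059, 0.141], [0.077, 0.133], [0.094, 0.121], [0.109, 0.108], [0.122, 0.093], [0.133, 0.076]]
```

>>> play_rows(
  plan=[
    {"slide": [-0.06,0.14,0],"roll": -0.94,"fingers": -1},
    {"slide": [-0.04,0.15,0],"roll": -0.94,"fingers": -1},
    {"slide": [-0.02,0.15,0],"roll": -0.94,"fingers": -1},
    {"slide": [0,0.15,0],"roll": -0.94,"fingers": -1},
    {"slide": [0,0,0],"roll": 0,"fingers": -1},
  ],
)

```text
t: 19.12
tool_pos: [0.5634, 0.0439, 0.0318]
orientation: [0.255, 1.556, -0.257]
force: [-2.4, -4.6, 3.6]
opening: 0.0006
```

```bash
python3 zy.py pics/y18.png
```

```text
[0.5634744  0.04387004 0.03187299] [-1.96958905 -4.86373282  2.2653582 ]
```

View pics/y18.png

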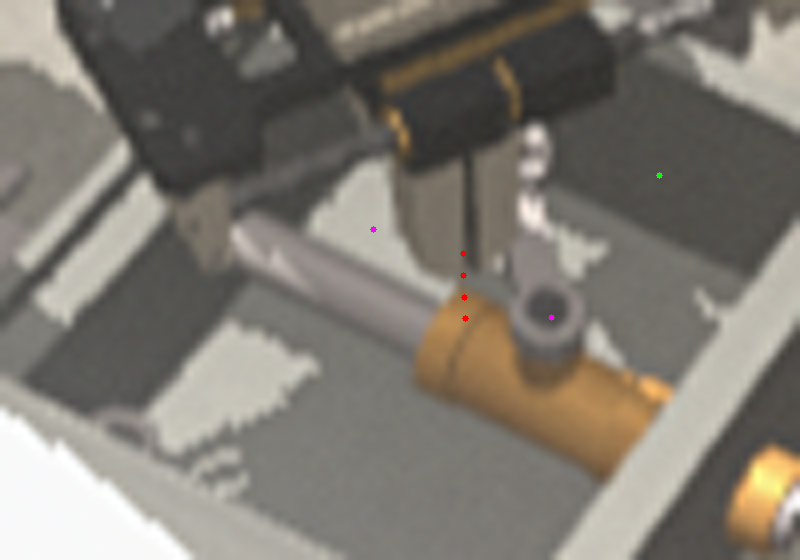

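>>> play_rows(
  plan=[
    {"slide": [0.02,0.15,0],"roll": -0.94,"fingers": -1},
    {"slide": [0.04,0.15,0],"roll": -0.94,"fingers": -1},
    {"slide": [0.06,0.14,0],"roll": -0.94,"fingers": -1},
    {"slide": [0.08,0.13,0],"roll": -0.94,"fingers": -1},
    {"slide": [0,0,0],"roll": 0,"fingers": -1},
  ],
)

```text
t: 19.8
tool_pos: [0.5689, 0.0616, 0.0317]
orientation: [0.664, 1.469, -0.666]
force: [-4.7, -2.8, 3.9]
opening: 0.0005
```

```bash
python3 zy.py pics/y19.png
```

```text
[0.56890139 0.06152078 0.03173752] [-5.30327877 -2.69752783  4.47160613]
```

View pics/y19.png

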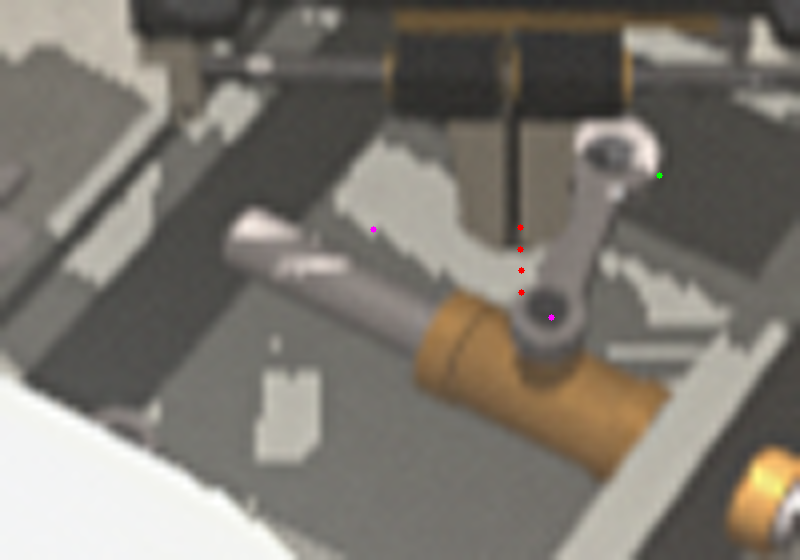

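>>> play_rows(
  plan=[
    {"slide": [0.09,0.12,0],"roll": -0.94,"fingers": -1},
    {"slide": [0.11,0.11,0],"roll": -0.94,"fingers": -1},
    {"slide": [0.12,0.09,0],"roll": -0.94,"fingers": -1},
    {"slide": [0,0,0],"roll": 0,"fingers": -1},
  ],
)

```text
t: 20.35
tool_pos: [0.5747, 0.0704, 0.0312]
orientation: [0.961, 1.354, -0.973]
force: [-21.9, -5.5, 16.8]
opening: 0.001
```

```bash
python3 zy.py pics/y20.png
```

```text
[0.57475711 0.07039215 0.03118317] [-21.6756027   -6.44031411  16.48568964]
```

View pics/y20.png

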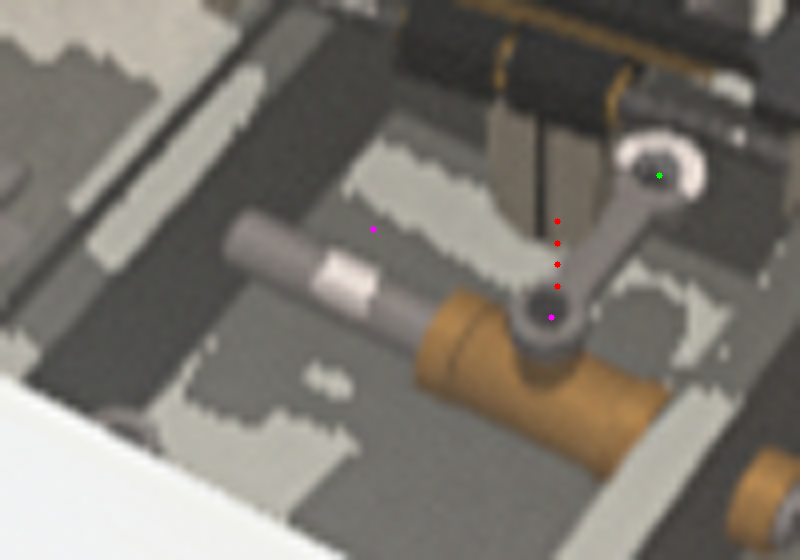

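>>> play_rows(
  plan=[
    {"slide": [-0.2,-0.04,0],"roll": 0,"fingers": -1},
    {"slide": [-0.33,-0.065,0],"roll": 0,"fingers": -1},
    {"slide": [-0.33,-0.065,0],"roll": 0,"fingers": -1},
    {"slide": [0,0,0.8],"roll": 0,"fingers": -1},
    {"slide": [0,0,1],"roll": 0,"fingers": -1},
    {"slide": [0,0,1],"roll": 0,"fingers": -1},
    {"slide": [0,0,1],"roll": 0,"fingers": -1},
    {"slide": [-0.5,0,1],"roll": 0,"fingers": -1},
    {"slide": [-1,0,0.5],"roll": 0,"fingers": -1},
    {"slide": [-1,0,0],"roll": 0,"fingers": -1},
    {"slide": [-1,0,0],"roll": 0,"fingers": -1},
    {"slide": [-1,0,0],"roll": 0,"fingers": -1},
    {"slide": [0,0,0],"roll": 0,"fingers": -1},
    {"slide": [0,0,0],"roll": 0,"fingers": -1},
  ],
)

```text
t: 22.15
tool_pos: [0.4191, 0.066, 0.191]
orientation: [0.965, 1.346, -0.964]
force: [0.2, -0.1, 0.6]
opening: 0.0006
```

```bash
python3 zy.py pics/y21.png; python3 look.py 21 -0.09; python3 - <<'E'
from look import *
for c in("top","scene"):
  for n in("marked_spindle","marked_tip","plain_tip","plain_spindle","cover_ridge"):
    for d in robot.mark_of(c,n)[:3]: print(c,n,round(d["p"],2),w2b(p,ray(c,d["point"],.098 if "ridge" in n else .068)).round(4))
E
```

```text
[0.41925507 0.06592933 0.19095639] [ 0.01439309 -0.033078    0.51138722]
22.3 [0.4192 0.0659 0.1908] box [-0.1422  0.1444] jaw yaw 18.8 [ 0.6  0.3 -0.8] 0.0006537642384201788
top marked_spindle 0.98 [0.031  0.0816]
top marked_spindle 0.65 [-0.0094  0.0154]
top marked_tip 0.77 [0.0252 0.1373]
top cover_ridge 0.84 [-0.1857  0.2691]
top cover_ridge 0.63 [-0.0078 -0.0852]
scene marked_spindle 0.89 [0.029  0.0893]
scene marked_tip 0.74 [ 0.0307 -0.0332]
scene marked_tip 0.56 [0.0293 0.1348]
scene cover_ridge 0.76 [-0.0014 -0.0938]
scene cover_ridge 0.72 [-0.1478  0.2099]
```

View pics/y21.png

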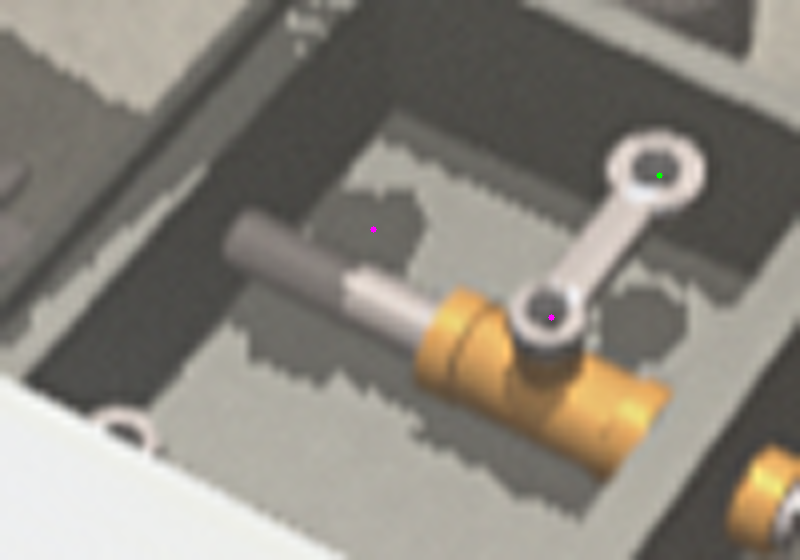

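View pics/scene_21.png

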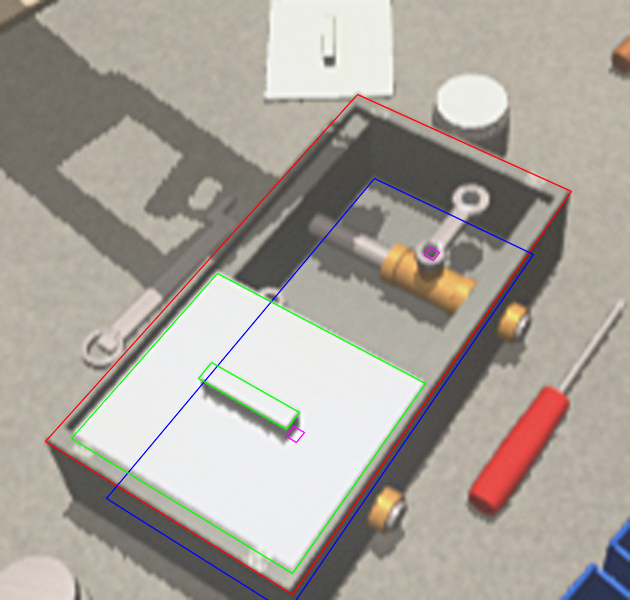

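View pics/top_21.png

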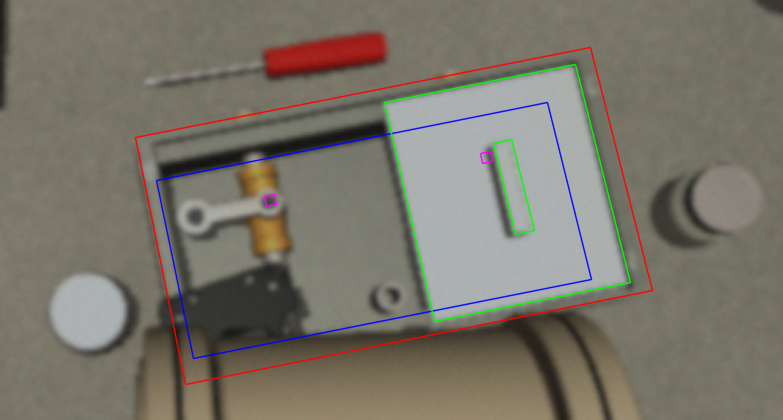

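>>> play_rows(
  plan=[
    {"slide": [0,0,1],"roll": 0,"fingers": -1},
    {"slide": [0,0,1],"roll": 0,"fingers": -1},
    {"slide": [0,0,0],"roll": 0,"fingers": -1},
    {"slide": [0,0,0],"roll": 0,"fingers": -1},
  ],
)

```text
t: 23.3
tool_pos: [0.4185, 0.0659, 0.2501]
orientation: [0.964, 1.347, -0.965]
force: [-0.4, -1.1, -0.5]
opening: 0.0004
```

```bash
python3 -c "
from plant import robot
print(robot.read_state()['tool_pos'],robot.close_job())"
```

```text
the job is handed in; nothing more can be done
[0.41849548 0.06592156 0.25010577] None
```

I pushed the cover by its ridge from the +y end of the box to the -y end stop, then turned the round-ended handle clockwise to its stop. The job is handed in at about 23 s, with the arm raised clear of everything.

**What the last checks showed:**
- **Cover:** it lies flat in its track and its outline matches box y = -90 mm in both cameras. The push force rose to about 19 N at the end stop.
- **Hidden valve:** the push force rose to about 22 N at the handle's stop. In the pictures the handle stands square across its pipe to within about 1°.
- **Other things:** the socket, jar, can, wrench and screwdriver look undisturbed. I did not touch the plain handle. It is now under the cover, so I could not check it at the end.

**What disagreed:**
- **Fingertip height:** the real fingertips sit about 25 to 29 mm above the reported TCP. I corrected for this by stepping down slowly and checking the pictures.
- **Network reports:** in the final pictures the networks gave some false positions, such as a second "marked_tip" on the scene camera and the small look-alike cover. I relied on the pictures and the fitted box outline instead.

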